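# Put the white press dies away by size

### The job

The watch press job is finished: put the four white press dies away, each upright and flat in the grey tray whose yellow disc is the same size as the die's own disc, centred on that yellow disc. Set them down rather than dropping them, leave the two blue dies where they stand, and let go of everything at the end.

Things in the scene. Friction and masses are not known exactly. Their poses are not given: they have to be found in the camera images.
- die30_mid (a point): White plastic press die, the smallest of four: a round disc 30 mm in diameter and 12 mm thick, 44 mm tall overall, loose on the bench. Stands upright on its flat disc; a plain round grip stem, 18 mm in diameter, rises from the disc's middle (from 12 to 44 mm above its underside). The point is on its axis, half-way up, 22 mm above its underside; z is up along the stem.
- die42_mid (a point): White plastic press die, the second smallest of four: a round disc 42 mm in diameter and 12 mm thick, 44 mm tall overall, loose on the bench. Stands upright on its flat disc; a plain round grip stem, 18 mm in diameter, rises from the disc's middle (from 12 to 44 mm above its underside). The point is on its axis, half-way up, 22 mm above its underside; z is up along the stem.
- die54_mid (a point): White plastic press die, the second largest of four: a round disc 54 mm in diameter and 12 mm thick, 44 mm tall overall, loose on the bench. Stands upright on its flat disc; a plain round grip stem, 18 mm in diameter, rises from the disc's middle (from 12 to 44 mm above its underside). The point is on its axis, half-way up, 22 mm above its underside; z is up along the stem.
- die68_mid (a point): White plastic press die, the largest of four: a round disc 68 mm in diameter and 12 mm thick, 44 mm tall overall, loose on the bench. Stands upright on its flat disc; a plain round grip stem, 18 mm in diameter, rises from the disc's middle (from 12 to 44 mm above its underside). The point is on its axis, half-way up, 22 mm above its underside; z is up along the stem.
- blue42_mid (a point): Blue plastic press die, loose, not to be moved: same form as the white ones, disc 42 mm in diameter and 12 mm thick, 44 mm tall overall. Stands upright on its flat disc; a plain round grip stem, 18 mm in diameter, rises from the disc's middle (from 12 to 44 mm above its underside). The point is on its axis, half-way up, 22 mm above its underside; z is up along the stem.
- blue54_mid (a point): Blue plastic press die, loose, not to be moved: same form as the white ones, disc 54 mm in diameter and 12 mm thick, 44 mm tall overall. Stands upright on its flat disc; a plain round grip stem, 18 mm in diameter, rises from the disc's middle (from 12 to 44 mm above its underside). The point is on its axis, half-way up, 22 mm above its underside; z is up along the stem.
- tray30_floor (a point): Grey square storage tray fixed to the bench, 96 x 96 mm outside, 88 x 88 mm inside, floor 3 mm thick, rim 7 mm high (above the bench). A flat yellow disc 30 mm in diameter, the smallest of four, is printed in the middle of its floor: the footprint of the white die that belongs there. The point is the centre of the yellow disc, on the floor's upper face; z is up, x and y lie along the tray's sides.
- tray42_floor (a point): Grey square storage tray fixed to the bench, 96 x 96 mm outside, 88 x 88 mm inside, floor 3 mm thick, rim 7 mm high (above the bench). A flat yellow disc 42 mm in diameter, the second smallest of four, is printed in the middle of its floor: the footprint of the white die that belongs there. The point is the centre of the yellow disc, on the floor's upper face; z is up, x and y lie along the tray's sides.
- tray54_floor (a point): Grey square storage tray fixed to the bench, 96 x 96 mm outside, 88 x 88 mm inside, floor 3 mm thick, rim 7 mm high (above the bench). A flat yellow disc 54 mm in diameter, the second largest of four, is printed in the middle of its floor: the footprint of the white die that belongs there. The point is the centre of the yellow disc, on the floor's upper face; z is up, x and y lie along the tray's sides.
- tray68_floor (a point): Grey square storage tray fixed to the bench, 96 x 96 mm outside, 88 x 88 mm inside, floor 3 mm thick, rim 7 mm high (above the bench). A flat yellow disc 68 mm in diameter, the largest of four, is printed in the middle of its floor: the footprint of the white die that belongs there. The point is the centre of the yellow disc, on the floor's upper face; z is up, x and y lie along the tray's sides.
Mind the look-alikes: they are no part of the job. What is shaped like the part that bears tray30_floor but turquoise is not meant. Leave any turquoise look-alike of the part that bears tray68_floor alone.

How it is judged:
By the outcome, as a careful person would: the job done as asked, in the order asked, and still so for the second after the job is handed in, with the robot touching nothing.
It also fails if it takes over 106 s, if anything falls off the work surface, if the arm or the gripper's body presses on something with over 40 N, if the wrist force passes 120 N, or if a joint passes its speed limit or range.

### The arm

A 6-joint arm with a two-finger parallel gripper is mounted at the origin on the work surface. World frame = base frame: x ahead of the robot, y to its left, z up, the work surface at z = 0. Lengths are in m, angles in rad, forces in N, time in s.
With the tool pointing down it reaches from about 0.375 to 0.825 m from the base axis. Payload 5.5 kg.
Tool frame: the origin (TCP) lies midway between the tips of the shut fingers; the grasp point (between the pads) lies 19 mm behind it; z points along the fingers, y is the line along which they close (so a half turn about z gives the same grasp; the last joint's range is limited). The gripper opens to 85 mm and grips with 20 to 120 N. Pads are 22 mm wide; open, the fingers measure 114 mm over their backs; the gripper's body (76 mm by 85 mm) begins 54 mm behind the grasp point. The pads swing forward as they close: fully open they stand 13 mm farther back than shut.
Start: joints at [1.318, 0.314, -0.047, 1.21, 0, 1.571], TCP at [0.15, 0.581, 0.231] pointing down, gripper open.
Joint ranges: [-2.67, 2.67], [-0.69, 1.73], [-1.03, 1.25], [-2.08, 2.16], [-1.42, 1.45], [-3.14, 3.14]. Speed limits (rad/s): [2.39, 2.39, 3.01, 3.14, 3.14, 3.14].

### API

Orientations are given as a unit quaternion [x, y, z, w].
In Python, from bench import ctrl gives the robot as it stands. Calls block until the motion is done:
- ctrl.move_ptp(position, orientation): joint-space move of the TCP to a pose.
- ctrl.move_linear(position, vel=0.15, orientation=None, guard=None): straight line of the TCP; orientation=None keeps the orientation; vel is the mean speed in m/s. With guard (N) it stops when the force on the tool has changed by that much, and returns True; else False.
- ctrl.set_joints(angles): joint-space move.
- ctrl.set_gripper(opening, effort=None): finger opening in m; effort is the grip in N (None keeps the last); returns when the fingers have stopped.
- ctrl.sleep(seconds).
- ctrl.inverse_kinematics(position, orientation): joint angles nearest the present ones, or None.
- ctrl.get_obs(): the state.
- ctrl.read_camera(name): name is "scene" or "top" or "wrist"; returns the picture (480x640x3 uint8, red, green, blue); there is no depth.
- ctrl.calibration(name): a dict with "mtx" (3x3 intrinsics, pixels), "pose" (4x4, takes a point from camera to world coordinates). Camera axes: x right, y down, z forward; pixel columns grow to the right and rows downward; lengths in m; the calibration is good to about 2 mm. A picture is of the moment at which its call begins: read the wrist's pose just before it. calibration takes no time and is no camera call; for the wrist camera it gives the pose at the moment of the call.
A pose or a line that the arm cannot do raises ctrl.Unreachable and nothing moves.
- ctrl.finish_job(): hands the job in; it is judged then, once.
The state is a dict: "time_s": time; "qpos": joint angles; "qvel": joint speeds; "joint_efforts": joint torques, N m; "tcp_pos": TCP position; "tool_rot": TCP orientation; "ft_force": force on the tool from outside, world axes, zero at the start; "wrist_torque": the same for the moment, N m; "opening": finger opening in m; "grip_force": force on a finger pad.
Only numpy, scipy, OpenCV 4.12 (cv2) and the standard library are available. Lean on these libraries where they do the work, as an engineer would, in place of code of your own. Each camera call takes 0.05 s, during which the arm holds its last target. There are 200 camera calls.

## Working session

There is one attempt and no reset: what is moved stays moved. The work goes in short steps, each a Python script; the robot and the scene stay as the last script left them, time stands still between calls to the robot, and variables do not carry over. Pictures are saved under pics/ and viewed, at most 14 in all, crops included, and the job is handed in when it is done.

```bash
mkdir -p pics; ls; python3 - <<'E'
from bench import ctrl
import cv2
for n in("top","scene"):
    cv2.imwrite(f"pics/{n}0.png",ctrl.read_camera(n)[:,:,::-1])
    c=ctrl.calibration(n);print(n,c["mtx"].round(1).tolist(),c["pose"].round(3).tolist())
o=ctrl.get_obs();print(o["time_s"],o["tool_rot"])
E
```

```text
pics
top [[594.1, 0.0, 315.4], [0.0, 594.1, 234.8], [0.0, 0.0, 1.0]] [[-0.01, -0.99, 0.139, 0.281], [-1.0, 0.011, 0.003, -0.069], [-0.004, -0.139, -0.99, 1.423], [0.0, 0.0, 0.0, 1.0]]
scene [[466.7, 0.0, 319.0], [0.0, 466.7, 238.1], [0.0, 0.0, 1.0]] [[-0.625, 0.567, -0.537, 0.965], [0.781, 0.461, -0.423, 0.32], [0.008, -0.683, -0.73, 0.735], [0.0, 0.0, 0.0, 1.0]]
0.1 [ 1.26074170e-01  9.92020507e-01 -7.80666629e-04 -8.96439754e-05]
```

View pics/top0.png

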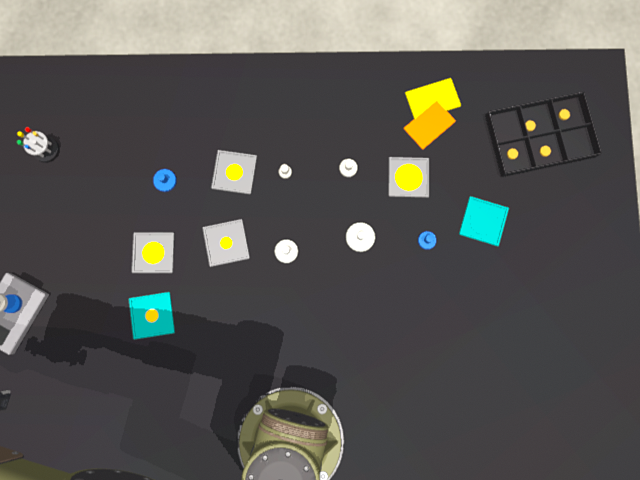

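View pics/scene0.png

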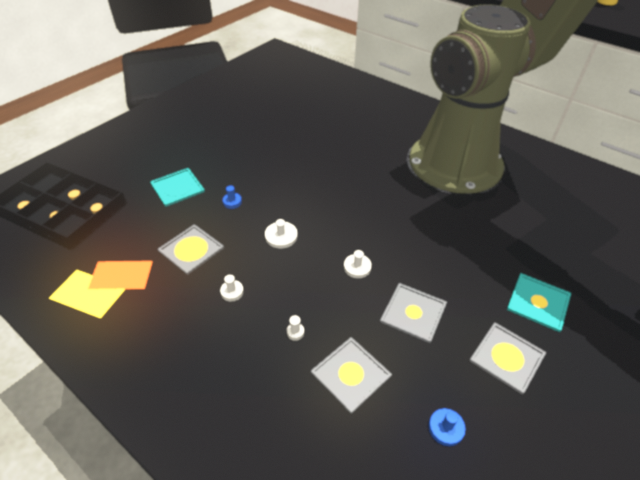

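The top view resolves everything:
- **White dies:** (285,171), (348,168), (286,251) and (360,237), in order of size 30, 42, 54 and 68.
- **Grey trays:** (226,243) is 30, (234,172) is 42, (153,253) is 54 and (408,177) is 68, from their yellow discs.
- **Not part of the job:** the turquoise trays at (151,316) and (484,221), and the blue dies at (164,180) and (427,240).

Next I measure sizes and make one enlarged crop to confirm.

```bash
cat > h.py <<'E'
from bench import ctrl
import cv2, numpy as np
def ray(name_cal,uv,z):
    M=np.array(name_cal["mtx"]);T=np.array(name_cal["pose"])
    d=T[:3,:3]@np.linalg.solve(M,[uv[0],uv[1],1.]);o=T[:3,3]
    return o+d*(z-o[2])/d[2]
def masks(im):
    h=cv2.cvtColor(im,cv2.COLOR_RGB2HSV)
    return {"white":cv2.inRange(h,(0,0,205),(180,40,255)),"yellow":cv2.inRange(h,(22,130,120),(36,255,255)),
            "blue":cv2.inRange(h,(100,130,60),(125,255,255))}
def blobs(m,amin):
    cs,_=cv2.findContours(m,cv2.RETR_EXTERNAL,cv2.CHAIN_APPROX_NONE)
    return [c for c in cs if cv2.contourArea(c)>amin]
E
python3 - <<'E'
from h import *
im=ctrl.read_camera("top");cal=ctrl.calibration("top")
for k,m in masks(im).items():
    for c in blobs(m,40):
        (u,v),r=cv2.minEnclosingCircle(c)
        if v>300 or v<130: continue
        z=.003 if k=="yellow" else .012
        p=ray(cal,(u,v),z);q=ray(cal,(u+r,v),z);e=cv2.contourArea(c)/(np.pi*r*r)
        print(k,round(u),round(v),"xy",p[:2].round(3),"dia_mm",round(2000*np.linalg.norm(p-q),1),"eqdia",round(2000*np.linalg.norm(p-q)*e**.5,1),"R",np.hypot(*p[:2]).round(3))
cv2.imwrite("pics/crop.png",cv2.resize(im[140:340,120:520],None,fx=2,fy=2,interpolation=cv2.INTER_CUBIC)[:,:,::-1])
E
```

```text
white 7 279 xy [0.381 0.67 ] dia_mm 25.7 eqdia 20.2 R 0.771
white 286 251 xy [0.441 0.006] dia_mm 54.8 eqdia 52.5 R 0.441
white 154 252 xy [0.443 0.322] dia_mm 123.7 eqdia 95.4 R 0.547
white 360 237 xy [ 0.473 -0.172] dia_mm 68.8 eqdia 66.4 R 0.503
white 226 242 xy [0.463 0.151] dia_mm 131.0 eqdia 98.9 R 0.486
white 285 170 xy [0.638 0.007] dia_mm 33.1 eqdia 28.7 R 0.638
white 348 167 xy [ 0.645 -0.146] dia_mm 41.9 eqdia 40.0 R 0.661
white 407 176 xy [ 0.619 -0.289] dia_mm 122.0 eqdia 93.6 R 0.684
white 234 172 xy [0.637 0.133] dia_mm 129.2 eqdia 93.3 R 0.651
white 35 143 xy [0.714 0.622] dia_mm 57.6 eqdia 45.2 R 0.947
yellow 153 252 xy [0.442 0.327] dia_mm 54.2 eqdia 51.2 R 0.55
yellow 226 242 xy [0.464 0.151] dia_mm 28.7 eqdia 27.1 R 0.488
yellow 408 176 xy [ 0.622 -0.294] dia_mm 67.7 eqdia 64.6 R 0.688
yellow 234 172 xy [0.638 0.133] dia_mm 41.5 eqdia 38.7 R 0.652
yellow 512 154 xy [ 0.676 -0.551] dia_mm 25.3 eqdia 23.1 R 0.873
yellow 545 150 xy [ 0.683 -0.631] dia_mm 25.2 eqdia 23.0 R 0.93
blue 427 240 xy [ 0.464 -0.332] dia_mm 45.0 eqdia 42.9 R 0.57
blue 164 180 xy [0.618 0.301] dia_mm 57.5 eqdia 55.0 R 0.687
```

View pics/crop.png

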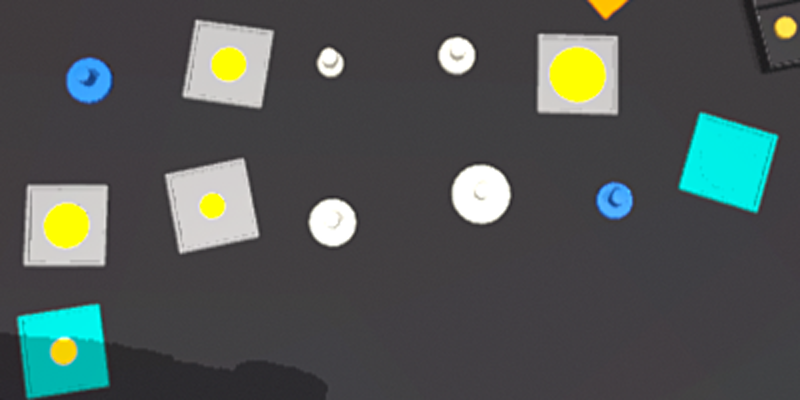

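The crop confirms the matches: measured diameters agree with the sizes to about 3 mm, and the turquoise trays are excluded. Next is a wrist look above the first die.

```bash
python3 - <<'E'
from h import *
q=[0,1,0,0]
ctrl.move_ptp([.638,.007,.2],q); ctrl.set_gripper(.05,40)
cal=ctrl.calibration("wrist");im=ctrl.read_camera("wrist")
cv2.imwrite("pics/w1.png",im[:,:,::-1])
print(cal["mtx"].round(1).tolist(),cal["pose"].round(3).tolist())
for k,m in masks(im).items():
    for c in blobs(m,200):
        (u,v),r=cv2.minEnclosingCircle(c);print(k,round(u),round(v),round(r),ray(cal,(u,v),.012)[:2].round(4))
o=ctrl.get_obs();print(o["time_s"],o["tcp_pos"],o["qpos"].round(2) if hasattr(o["qpos"],"round") else o["qpos"])
E
```

```text
[[353.3, 0.0, 315.6], [0.0, 353.3, 232.3], [0.0, 0.0, 1.0]] [[0.0, 0.966, 0.26, 0.572], [1.0, -0.0, -0.0, 0.007], [-0.0, 0.26, -0.966, 0.342], [0.0, 0.0, 0.0, 1.0]]
white 154 217 25 [ 0.6455 -0.1473]
white 318 207 16 [0.6356 0.0098]
white 100 19 43 [ 0.4766 -0.1724]
blue 623 186 32 [0.6152 0.2941]
3.3083 [0.63799331 0.00707325 0.19998903] [0.01 0.4  0.   1.17 0.   0.01]
```

View pics/w1.png

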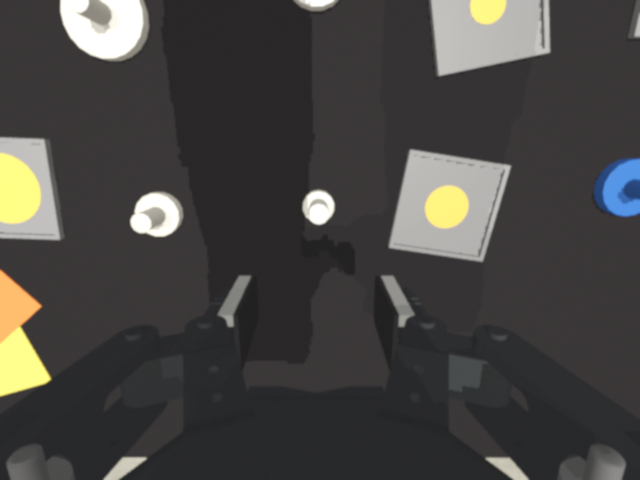

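The wrist view shows die 30 at (318,207), tray 42 at (447,207), and clear space around both. I'll survey all eight targets with the camera nearly above each, so the stem stays inside its disc outline.

```bash
cat >> h.py <<'E'
Q=[0,1,0,0]
D={30:(.638,.007),42:(.645,-.146),54:(.441,.006),68:(.473,-.172)}
T={30:(.464,.151),42:(.638,.133),54:(.442,.327),68:(.622,-.294)}
def measure(xy,kind,z):
    """best blob near xy in the present wrist view: xy, diameter mm"""
    cal=ctrl.calibration("wrist");im=ctrl.read_camera("wrist");best=None
    for c in blobs(masks(im)[kind],200):
        (u,v),r=cv2.minEnclosingCircle(c)
        if len(c)<10: continue
        if kind=="yellow": (u,v),ax,_=cv2.fitEllipse(c);r=max(ax)/2
        p=ray(cal,(u,v),z);d=2e3*np.linalg.norm(p-ray(cal,(u+r,v),z));e=np.hypot(*(p[:2]-xy))
        if best is None or e<best[0]: best=(e,p[:2],d)
    return best,im
E
python3 - <<'E'
from h import *
import json
ctrl.set_gripper(.06,40)
res={}
for kind,S,s in [("white",D,30),("white",D,42),("yellow",T,68),("white",D,68),("white",D,54),("yellow",T,54),("yellow",T,30),("yellow",T,42)]:
    x,y=S[s]; ctrl.move_ptp([x+.045,y,.2],Q)
    (e,p,d),im=measure(np.array(S[s]),kind,.012 if kind=="white" else .003)
    print(kind,s,p.round(4),"d",round(d,1),"err mm",round(e*1e3,1)); res[f"{kind}{s}"]=list(p)
    cv2.imwrite(f"pics/s_{kind}{s}.png",im[:,:,::-1])
json.dump(res,open("res.json","w"));print(ctrl.get_obs()["time_s"])
P=[cv2.resize(cv2.imread(f"pics/s_white{s}.png")[200:380,200:440],None,fx=1.5,fy=1.5) for s in(30,42,54,68)]
cv2.imwrite("pics/mont.png",np.vstack([np.hstack(P[:2]),np.hstack(P[2:])]))
E
```

```text
white 30 [0.6348 0.0101] d 30.4 err mm 4.4
white 42 [ 0.6428 -0.1449] d 40.4 err mm 2.4
yellow 68 [ 0.6186 -0.2922] d 66.5 err mm 3.8
white 68 [ 0.4714 -0.171 ] d 66.9 err mm 1.9
white 54 [0.4396 0.0077] d 55.3 err mm 2.2
yellow 54 [0.4623 0.1528] d 29.2 err mm 175.3
yellow 30 [0.6366 0.1344] d 38.7 err mm 173.4Traceback (most recent call last):
  File "<stdin>", line 7, in <module>
TypeError: cannot unpack non-iterable NoneType object
```

```bash
python3 - <<'E'
from h import *
print(ctrl.get_obs()["time_s"])
P=[cv2.resize(cv2.imread(f"pics/s_{n}.png")[200:380,200:440],None,fx=1.5,fy=1.5) for n in("white30","white42","white54","white68","yellow54","yellow30")]
cv2.imwrite("pics/mont.png",np.vstack([np.hstack(P[i:i+2]) for i in(0,2,4)])[:,:][:600*2])
for s in(54,30):
    im=cv2.cvtColor(cv2.imread(f"pics/s_yellow{s}.png"),cv2.COLOR_BGR2HSV);print(im[260:330:15,316].tolist())
m=cv2.imread("pics/mont.png");cv2.imwrite("pics/mont.png",cv2.resize(m,(533,600)))
E
```

```text
9.8167
[[170, 15, 52], [170, 15, 51], [0, 11, 67], [0, 10, 52], [108, 165, 192]]
[[170, 17, 46], [0, 16, 48], [20, 4, 185], [15, 5, 207], [23, 146, 244]]
```

View pics/mont.png

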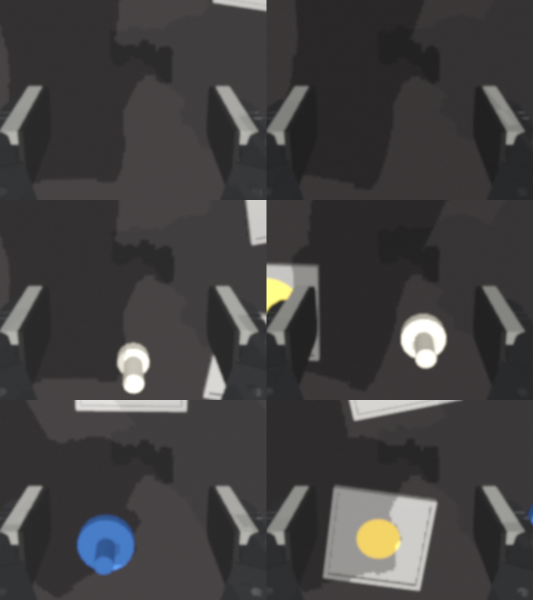

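The crops missed the target: it sits near row 155 in this pose, so the measurements themselves stand. I'll check why the last trays failed.

```bash
python3 - <<'E'
import cv2
from h import *
P=[cv2.imread(f"pics/s_{n}.png")[60:260,180:580] for n in("yellow54","yellow30")]
h=cv2.cvtColor(P[0],cv2.COLOR_BGR2HSV);print(h[80:120:10,136].tolist())
h=cv2.cvtColor(P[1],cv2.COLOR_BGR2HSV);print(h[80:120:10,136].tolist())
cv2.imwrite("pics/m2.png",np.vstack(P))
E
```

```text
[[30, 89, 255], [30, 90, 255], [30, 93, 255], [30, 94, 255]]
[[25, 7, 226], [30, 89, 255], [30, 91, 255], [30, 93, 255]]
```

View pics/m2.png

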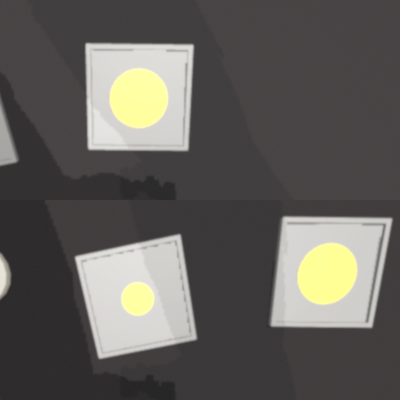

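The only fault was a saturation threshold that was too strict. I'll fix that, re-look at the three trays, then move die 30 and check it.

```bash
sed -i 's/(22,130,120)/(22,60,120)/' h.py; cat >> h.py <<'E'
def look(s,kind,xy,z):
    ctrl.move_ptp([xy[0]+.045,xy[1],.2],Q)
    b,im=measure(np.array(xy),kind,z)
    print(kind,s,b[1].round(4),"d",round(b[2],1),"off mm",((b[1]-xy)*1e3).round(1));return b[1],im
def carry(d,t):
    H=.13;zt=.016
    ctrl.move_ptp([*d,H],Q);ctrl.move_linear([*d,zt],.12)
    ctrl.set_gripper(0,40);o=ctrl.get_obs();print("grip",o["opening"],o["grip_force"])
    ctrl.move_linear([*d,H],.15);print("held",ctrl.get_obs()["opening"])
    ctrl.move_ptp([*t,H],Q);ctrl.move_linear([*t,zt+.013],.12)
    g=ctrl.move_linear([*t,zt+.001],.025,guard=4)
    print("guard",g,ctrl.get_obs()["tcp_pos"][2]);ctrl.sleep(.2)
    ctrl.set_gripper(.05);ctrl.move_linear([*t,H],.15)
E
python3 - <<'E'
from h import *
import json
res={"white30":(.6348,.0101),"white42":(.6428,-.1449),"white54":(.4396,.0077),"white68":(.4714,-.171),"yellow68":(.6186,-.2922)}
for s in(54,30,42): res[f"yellow{s}"]=tuple(map(float,look(s,"yellow",T[s],.003)[0]))
json.dump(res,open("res.json","w"))
E
python3 - <<'E'
from h import *
import json
r=json.load(open("res.json"));t=r["yellow30"];assert np.hypot(t[0]-T[30][0],t[1]-T[30][1])<.01
ctrl.set_gripper(.05,40)
carry(r["white30"],t)
p,im=look(30,"white",t,.015)
cv2.imwrite("pics/p30.png",cv2.resize(im[60:260,180:480],None,fx=2,fy=2)[:,:,::-1]);print(ctrl.get_obs()["time_s"])
E
```

```text
yellow 54 [0.4401 0.328 ] d 54.5 off mm [-1.9  1. ]
yellow 30 [0.4625 0.1529] d 29.7 off mm [-1.5  1.9]
yellow 42 [0.6369 0.1345] d 41.6 off mm [-1.1  1.5]
grip 0.016668651051062258 39.024372696876526
held 0.016655447059302244
guard True 0.01983135501431305
white 30 [0.4584 0.1527] d 128.8 off mm [-4.2 -0.2]
20.1167
```

View pics/p30.png

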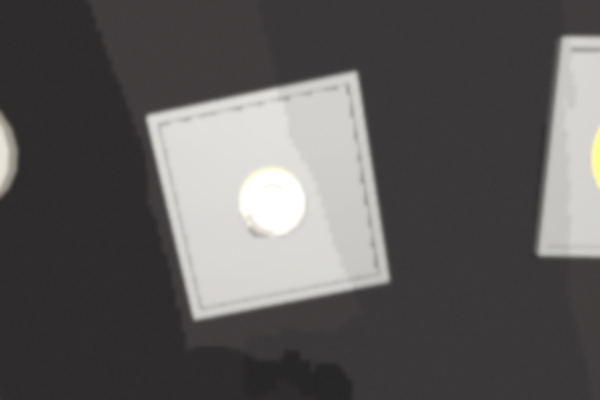

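Die 30 stands upright on its disc at crop (272,201), with only a thin yellow sliver showing. I'll measure the offset using a brighter threshold.

```bash
sed -i 's/"white":cv2.inRange(h,(0,0,205)/"bright":cv2.inRange(h,(0,0,243),(180,40,255)),&/' h.py
python3 - <<'E'
from h import *
import json
r=json.load(open("res.json"));t=np.array(r["yellow30"])
for k,z in(("bright",.015),("yellow",.003)):
    b,im=measure(t,k,z)
    if b: print(k,((b[1]-t)*1e3).round(1),b[2].round(1))
h=cv2.cvtColor(im,cv2.COLOR_RGB2HSV);u=316
print(h[140:182,u].tolist()); print(h[160,290:342].tolist())
E
```

```text
bright [-0.9  0.3] 31.0
yellow [174.2 -18.3] 41.1
[[24, 6, 225], [24, 6, 225], [23, 5, 224], [23, 5, 224], [24, 6, 224], [23, 10, 227], [28, 27, 236], [30, 40, 248], [30, 17, 255], [0, 0, 255], [0, 0, 255], [0, 0, 255], [0, 0, 255], [0, 0, 255], [0, 0, 255], [34, 7, 254], [26, 8, 242], [0, 0, 255], [0, 0, 255], [0, 0, 255], [0, 0, 255], [0, 0, 255], [0, 0, 255], [0, 0, 255], [0, 0, 255], [0, 0, 255], [0, 0, 255], [0, 0, 255], [0, 0, 255], [0, 0, 255], [0, 0, 255], [0, 0, 255], [0, 0, 255], [0, 0, 255], [0, 0, 255], [0, 0, 255], [0, 0, 255], [0, 0, 255], [30, 9, 255], [24, 16, 242], [24, 16, 230], [22, 13, 223]]
[[24, 6, 221], [23, 5, 221], [23, 5, 221], [23, 5, 221], [23, 5, 221], [23, 5, 221], [23, 5, 221], [23, 5, 221], [20, 7, 222], [27, 11, 223], [27, 21, 239], [30, 10, 255], [0, 0, 255], [0, 0, 255], [0, 0, 255], [0, 0, 255], [0, 0, 255], [0, 0, 255], [0, 0, 255], [0, 0, 255], [0, 0, 255], [0, 0, 255], [0, 0, 255], [0, 0, 255], [0, 0, 255], [0, 0, 255], [0, 0, 255], [0, 0, 255], [0, 0, 255], [0, 0, 255], [0, 0, 255], [0, 0, 255], [0, 0, 255], [0, 0, 255], [30, 4, 255], [30, 3, 255], [0, 0, 255], [0, 0, 255], [0, 0, 255], [0, 0, 255], [0, 0, 255], [0, 0, 255], [27, 9, 249], [26, 8, 226], [24, 6, 219], [18, 6, 221], [18, 6, 222], [24, 6, 222], [18, 6, 220], [23, 5, 215], [24, 6, 211], [18, 6, 208]]
```

Die 30 is centred to about 1 mm. I'll move the other three the same way and check each.

```bash
python3 - <<'E'
from h import *
import json
r=json.load(open("res.json"));P=[]
for s in(54,42,68):
    t=r[f"yellow{s}"];carry(r[f"white{s}"],t);p,im=look(s,"bright",t,.015);P.append(im[60:260,196:436])
cv2.imwrite("pics/fin.png",np.hstack(P)[:,:,::-1]);ctrl.move_ptp([.45,-.45,.3],Q)
cv2.imwrite("pics/top1.png",ctrl.read_camera("top")[100:350,80:520,::-1]);print(ctrl.get_obs()["time_s"])
E
```

```text
grip 0.016579420528539807 38.944995403289795
held 0.016616147519932657
guard True 0.019734682368050867
bright 54 [0.4391 0.3279] d 55.1 off mm [-1.  -0.1]
grip 0.016735802989619124 39.148730635643005
held 0.01655431439893138
guard True 0.019905096482155712
bright 42 [0.6359 0.1348] d 45.1 off mm [-1.   0.3]
grip 0.01659072582401453 38.949978947639465
held 0.016790310360329384
guard True 0.019790466927705534Traceback (most recent call last):
  File "<stdin>", line 5, in <module>
  File "h.py", line 30, in look
    print(kind,s,b[1].round(4),"d",round(b[2],1),"off mm",((b[1]-xy)*1e3).round(1));return b[1],im
                 ~^^^
TypeError: 'NoneType' object is not subscriptable
```

```bash
python3 - <<'E'
from h import *
im=ctrl.read_camera("wrist");cal=ctrl.calibration("wrist")
import json
t=np.array(json.load(open("res.json"))["yellow68"])
cv2.imwrite("pics/p68.png",cv2.resize(im[60:260,180:480],None,fx=2,fy=2)[:,:,::-1])
h=cv2.cvtColor(im,cv2.COLOR_RGB2HSV);print(h[100:220:6,300].tolist());print(ctrl.get_obs()["time_s"])
E
```

```text
[[170, 19, 41], [0, 9, 57], [30, 5, 147], [20, 5, 153], [15, 7, 154], [21, 18, 224], [21, 18, 226], [21, 18, 226], [22, 17, 224], [23, 18, 224], [23, 18, 224], [21, 18, 223], [21, 19, 223], [23, 18, 221], [23, 18, 221], [23, 18, 221], [22, 18, 208], [15, 7, 148], [20, 6, 136], [15, 7, 71]]
44.7167
```

View pics/p68.png

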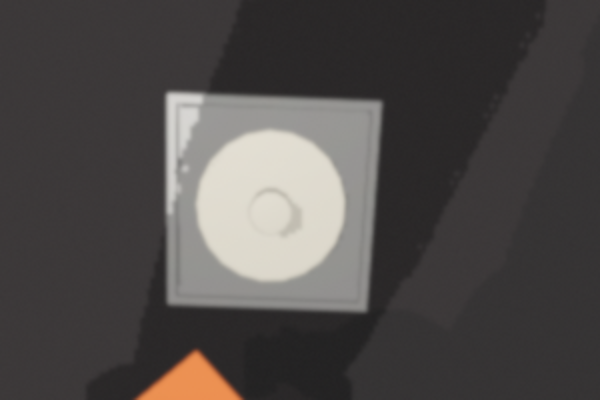

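Die 68 sits upright in its tray, in the arm's shadow, at crop (271,205). I'll measure its centre against the yellow disc, then clear the arm for a final overview.

```bash
python3 - <<'E'
from h import *
import json
t=np.array(json.load(open("res.json"))["yellow68"])
im=ctrl.read_camera("wrist");cal=ctrl.calibration("wrist")
m=cv2.inRange(im,(185,185,170),(255,255,255))
m=cv2.morphologyEx(m,cv2.MORPH_OPEN,np.ones((5,5)))
for c in blobs(m,1500):
    (u,v),r=cv2.minEnclosingCircle(c);p=ray(cal,(u,v),.015);q=ray(cal,(u+r,v),.015);print((1e3*(p[:2]-t)).round(1),2e3*np.linalg.norm(p-q))
ctrl.set_joints([1.3,.314,-.047,1.21,0,1.571])
cv2.imwrite("pics/top1.png",cv2.resize(ctrl.read_camera("top")[140:340,120:520],None,fx=2,fy=2)[:,:,::-1]);print(ctrl.get_obs()["time_s"])
im=ctrl.read_camera("top");cal=ctrl.calibration("top")
for c in blobs(masks(im)["blue"],40):
    (u,v),r=cv2.minEnclosingCircle(c);print(round(u),round(v),ray(cal,(u,v),.012)[:2].round(3))
E
```

```text
[-0.6 -0.3] 68.30089318724274
48.3167
12 304 [0.321 0.655]
427 240 [ 0.464 -0.332]
164 180 [0.618 0.301]
```

View pics/top1.png

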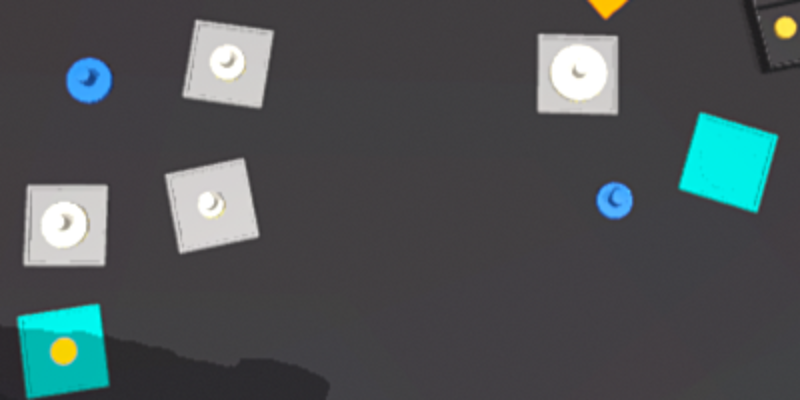

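The overview shows all four dies upright on their discs, at crop (228,63), (578,72), (64,224) and (211,204). The blue dies have not moved.

```bash
python3 -c "
from bench import ctrl
print(ctrl.finish_job())"
```

```text
the job is handed in; nothing more can be done
None
```

All four white dies were set down upright in their matching trays, each measured within about 1 mm of its yellow disc's centre; the blue dies are unmoved, the gripper is empty, and the job was handed in at about 48 s.

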